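Crack the filter cap loose with the cup wrench

TASK

Loosen the tapered screw cap of the oil-filter housing: lower the slotted cup wrench over it and push it down only until its spring leaves bite, never hard enough to jam them, then turn the cap anticlockwise (seen from above) by about a sixth of a turn. Lift the wrench off again and stand it mouth-down on the open counter, clear of the housing. Turn the cap only with the wrench, and leave the oil filter, the pulley and the brass elbow where they are.

Things in the scene. Friction and masses are not known exactly. Their poses are not given: they have to be found in the camera images.
- cup_wrench: Loose steel cup wrench, standing mouth-down on the counter: a slotted cup of eight spring leaves under a round crown, with a hexagon boss on top. 91 mm tall, 86 mm across at the mouth, 61 mm at the crown; weighs 0.3 to 0.45 kg. Origin: centre of the mouth (its lowest plane), z up its axis. The hollow under the crown is 49 mm deep.
- boss (a point): Middle of the wrench's hexagon boss, on its axis 73.5 mm above the mouth; axes as the wrench's. The boss reaches from 57 to 90 mm above the mouth (the crown's top is at 57), is 32 mm across flats, each flat 18 mm wide; two flats face along the wrench's own +y and -y, the others at every 60 degrees from them. Grip it firmly (about 50 N).
- pads (a point): Point on the wrench's axis 25 mm above the mouth, between the rubber pads inside the leaves. The pads reach from 5 to 45 mm above the mouth; their faces are 35 mm from the axis at the mouth and come 1 mm nearer per 5.5 mm up, the cap's own taper. Each leaf springs outwards at 3 N per mm, by 1.5 mm at most; then it is rigid and the cup jams.
- filter_housing: Aluminium oil-filter housing on a steel plate 116 x 100 x 6 mm, fixed to the counter; brass ports along its own +y (to 80 mm from the axis) and -y (57 mm), below 35 mm height. Origin: on the cap's axis at counter height, z up. A grey tapered plastic cap is screwed on top.
- cap_seat (a point): Point on the housing, on the cap's axis 40 mm above the counter. The cap's underside is 0 to 9 mm above this point: it differs from case to case and is not reported, so feel for it. Cap, from its underside: ribbed collar 86 mm across up to 14 mm; then a cone, 73 mm across, narrowing to 60 mm across at 50 mm; rounded end at 56 mm.
- cap (a joint): Turn of the cap about the vertical, rad, growing anticlockwise from above (loosening); starts at 0 to 0.2, stop at 3.0; never rises; stays where left; takes 0.2 N m. The pads touch with the mouth 22 mm above the cap's underside. By its weight alone the wrench slips round; while pushed with 10 to 18 N (3 to 5 mm on) it bites and turns the cap; over 20 N (6 to 7 mm on) it jams.
- oil_filter: Bystander: oil filter can 67 mm across, 72 mm tall, standing near the housing. Origin at the centre of its underside.
- vee_pulley: Bystander: small metal pulley, 64 mm across, 18 mm high, lying flat. Origin at the centre of its underside.
- brass_elbow: Bystander: brass hose elbow, 49 x 51 x 27 mm, lying flat. Origin at the centre of its underside.
Things that resemble listed ones, but are neither listed nor needed, are in the scene too. Leave any green or purple look-alike of the cup_wrench alone.

How it is judged:
By the outcome, as a careful person would: the job done as asked, in the order asked, and still so for the second after the job is handed in, with the robot touching nothing.
It also fails if it takes over 56 s, if anything falls off the work surface, if the arm or the gripper's body presses on something with over 40 N, if the wrist force passes 120 N, or if a joint passes its speed limit or range.

ROBOT

A 6-joint arm with a two-finger parallel gripper is mounted at the origin on the work surface; the furniture and walls round the work are solid. World frame = base frame: x ahead of the robot, y to its left, z up, the work surface at z = 0. Lengths are in m, angles in rad, forces in N, time in s.
With the tool pointing down it reaches from about 0.275 to 1 m from the base axis. Payload 8.4 kg.
Tool frame: the origin (TCP) lies on the centre line of the jaws, within the pads' length; the fingertips stand 17 mm ahead of it and the grasp point (between the pads) lies 2 mm behind it (bot.tcp_to_tips is the z of the fingertips in the tool frame, in m); z points along the fingers, y is the line along which they close (so a half turn about z gives the same grasp; the last joint's range is limited). The gripper opens to 85 mm and grips with 20 to 120 N. Pads are 22 mm wide; open, the fingers measure 114 mm over their backs; the gripper's body (76 mm by 85 mm) begins 54 mm behind the grasp point. The pads swing forward as they close: fully open they stand 13 mm farther back than shut.
Start: joints at [1.342, 0.353, 1.633, -0, 1.155, -0.002], TCP at [0.141, 0.609, 0.214] pointing down, gripper open.
Joint ranges: [-2.63, 2.63], [-0.92, 2.1], [0.06, 2.66], [-1.3, 4.44], [0, 2.69], [-3.02, 3.02]. Speed limits (rad/s): [2.22, 2.22, 2.79, 3.14, 3.14, 3.14].

INTERFACE

Orientations are given as a unit quaternion [x, y, z, w].
In Python, from workcell import bot, hand, kinematics, get_obs, vision, hand_in gives the robot as it stands. The module is installed in compiled form; this text tells all that it offers. Calls block until the motion is done:
- bot.reach(position, orientation): joint-space move of the TCP to a pose.
- bot.servo_line(position, ori=None, velocity=0.15): straight line of the TCP; ori=None keeps the orientation; velocity is the mean speed in m/s.
- bot.goto_joints(angles): joint-space move.
- hand.move_gripper(opening, strength=None): finger opening in m; strength is the grip in N (None keeps the last); returns when the fingers have stopped.
- bot.dwell(seconds).
- kinematics.solve_ik(position, orientation): joint angles nearest the present ones, or None.
- get_obs(): the state.
- vision.read_camera(name): name is "scene" or "top"; returns a dict with "frame" (420x560x3 uint8, red, green, blue), "intrinsics" (3x3 intrinsics, pixels), "view" (4x4, takes a point from world to camera coordinates). Camera axes: x right, y down, z forward; pixel columns grow to the right and rows downward; lengths in m; the calibration is good to about 2 mm. A picture is of the moment at which its call begins. There is no depth.
A pose or a line that the arm cannot do raises bot.IKError and nothing moves.
- hand_in(): hands the job in; it is judged then, once.
The state is a dict: "time_s": time; "joint_pos": joint angles; "joint_vel": joint speeds; "joint_efforts": joint torques, N m; "position": TCP position; "orientation": TCP orientation; "wrist_force": force on the tool from outside, world axes, zero at the start; "ft_torque": the same for the moment, N m; "gripper_width": finger opening in m; "grip_force": force on a finger pad.
Only numpy, scipy, OpenCV 4.12 (cv2) and the standard library are available. Lean on these libraries where they do the work, as an engineer would, in place of code of your own. Each camera call takes 0.05 s, during which the arm holds its last target. There are 200 camera calls.

## Working session

There is one attempt and no reset: what is moved stays moved. The work goes in short steps, each a Python script; the robot and the scene stay as the last script left them, time stands still between calls to the robot, and variables do not carry over. Pictures are saved under pics/ and viewed, at most 10 in all, crops included, and the job is handed in when it is done.

```bash
mkdir -p pics; python3 - <<'E'
from workcell import *
import cv2,numpy as np,pickle
d={}
for n in("scene","top"):
    r=vision.read_camera(n);d[n]=r
    cv2.imwrite(f"pics/{n}0.png",r["frame"][...,::-1]);print(n,r["intrinsics"],r["view"])
pickle.dump(d,open("v0.pkl","wb"))
o=get_obs();print({k:np.round(v,3) for k,v in o.items()}, bot.tcp_to_tips)
E
```

```text
scene [[426.2742313    0.         281.19884272]
 [  0.         426.2742313  217.82213036]
 [  0.           0.           1.        ]] [[-0.37171525  0.92830976  0.00829244  0.07974631]
 [ 0.82314572  0.33370925 -0.45942275 -0.44001504]
 [-0.42925388 -0.16394856 -0.88817902  1.24119955]
 [ 0.          0.          0.          1.        ]]
top [[479.91533654   0.         275.59411028]
 [  0.         479.91533654 214.83299974]
 [  0.           0.           1.        ]] [[ 2.13251190e-02 -9.99772496e-01 -4.41658862e-04  1.07705204e-01]
 [-9.97199964e-01 -2.12385720e-02 -7.17018510e-02  5.07053186e-01]
 [ 7.16761583e-02  1.96947271e-03 -9.97426012e-01  9.82999292e-01]
 [ 0.00000000e+00  0.00000000e+00  0.00000000e+00  1.00000000e+00]]
{'time_s': np.float64(0.1), 'joint_pos': array([ 1.342,  0.354,  1.634, -0.   ,  1.155, -0.002]), 'joint_vel': array([ 0.   , -0.003, -0.001,  0.   ,  0.   ,  0.001]), 'joint_efforts': array([-0.0000e+00, -6.0636e+01, -3.4282e+01,  0.0000e+00,  4.0000e-03,
       -0.0000e+00]), 'position': array([0.14 , 0.609, 0.213]), 'orientation': array([ 0.113,  0.994, -0.001, -0.   ]), 'wrist_force': array([-0.079,  0.178, -1.348]), 'ft_torque': array([-0.021,  0.041,  0.018]), 'grip_force': np.float64(0.0), 'gripper_width': np.float64(0.085)} 0.017
```

View pics/scene0.png

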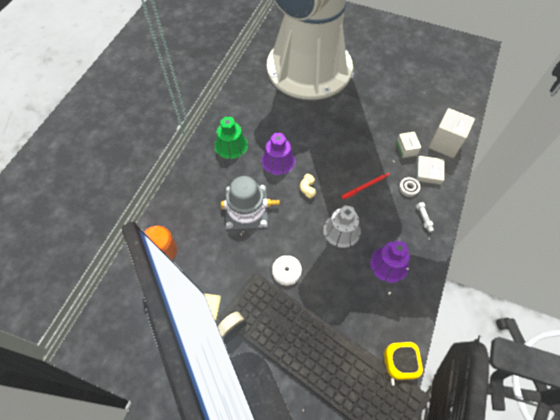

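View pics/top0.png

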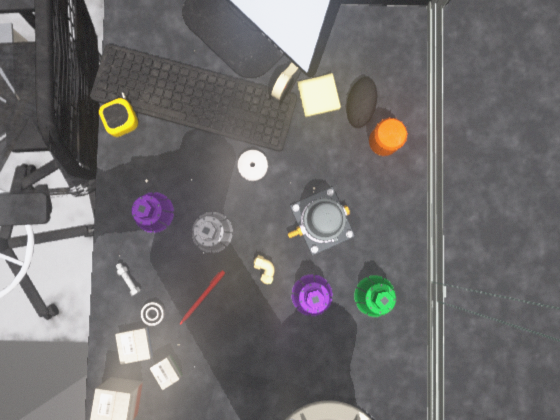

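The wrench candidates are grey (scene 343,227; top 212,232), purple (top 312,295 and 152,212) and green (top 376,297). Only the grey one is bare steel, so I'll check it and the housing in an enlarged crop.

```bash
python3 - <<'E'
import cv2,pickle,numpy as np
d=pickle.load(open("v0.pkl","rb"))
def c(n,x,y,w,h,s): return cv2.resize(d[n]["frame"][y:y+h,x:x+w,::-1],(w*s,h*s),interpolation=cv2.INTER_CUBIC)
a=np.vstack([np.hstack([c("top",185,205,56,56,7),c("top",288,180,56,56,7) if 0 else c("top",288,184,70,70,5)[:350].copy() if 0 else c("top",295,190,56,56,7)]),])
b=np.hstack([c("scene",318,198,49,25+24,8)[:,:392],c("scene",215,170,70,70,6)[:392,:392]]) if 0 else None
cv2.imwrite("pics/cropA.png",a)
b=np.hstack([c("scene",315,195,56,56,7),c("scene",218,172,56,56,7)])
cv2.imwrite("pics/cropB.png",b)
E
```

```text
(no output)
```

View pics/cropA.png

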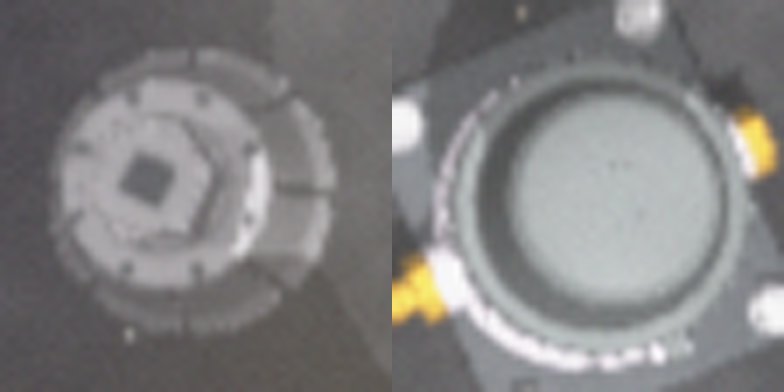

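View pics/cropB.png

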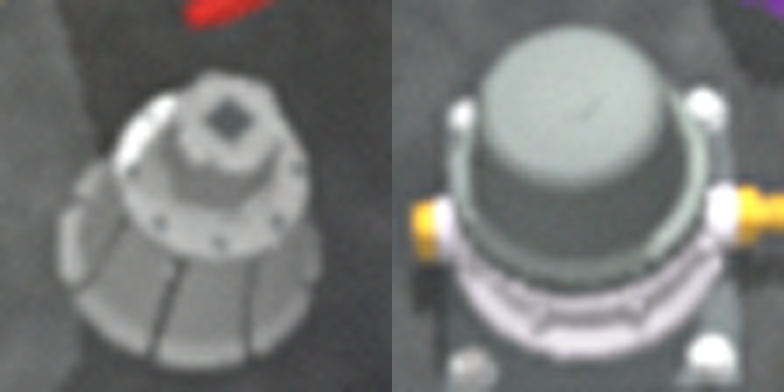

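The crop confirms it. The grey steel wrench has its socket hole at top px ≈(205.7,230.3) and scene px ≈(347.4,211.4), and its hex flats face roughly image up and down. The housing cap's dome is at top ≈(382,217.8), with its collar centred slightly to the left. Next I'll measure these by ray casting.

```bash
cat > h.py <<'E'
import numpy as np,cv2,pickle
from scipy.spatial.transform import Rotation as R
def ray(r,p):
    V=r["view"];Rm=V[:3,:3];c=-Rm.T@V[:3,3]
    d=Rm.T@np.linalg.solve(r["intrinsics"],[p[0],p[1],1]);return c,d/np.linalg.norm(d)
def onz(r,p,z):
    c,d=ray(r,p);return c+d*(z-c[2])/d[2]
def tri(rs,ps):
    A=0;b=0
    for r,p in zip(rs,ps):
        c,d=ray(r,p);M=np.eye(3)-np.outer(d,d);A=A+M;b=b+M@c
    return np.linalg.solve(A,b)
def proj(r,X):
    q=r["intrinsics"]@(r["view"][:3,:3]@np.asarray(X)+r["view"][:3,3]);return q[:2]/q[2]
def q(yaw): # tool down, tool y along (cos yaw, sin yaw)
    y=np.array([np.cos(yaw),np.sin(yaw),0]);z=np.array([0,0,-1.]);return R.from_matrix(np.c_[np.cross(y,z),y,z]).as_quat()
E
python3 - <<'E'
from h import *
d=pickle.load(open("v0.pkl","rb"));T,S=d["top"],d["scene"]
f=lambda x0,y0,x,y:(x0+(x+.5)/7-.5,y0+(y+.5)/7-.5)
# dark-square hole centroids, searched near the seen positions
def hole(r,x,y,w=4):
    x,y=int(round(x)),int(round(y));g=cv2.cvtColor(r["frame"],cv2.COLOR_RGB2GRAY)[y-w:y+w+1,x-w:x+w+1].astype(float)
    m=np.clip(np.percentile(g,75)-15-g,0,None);Y,X=np.mgrid[-w:w+1,-w:w+1];return x+(m*X).sum()/m.sum(),y+(m*Y).sum()/m.sum()
ht=f(185,205,148,180);hs=f(315,195,230,118)
print("hole",ht,hole(T,*ht),hs,hole(S,*hs))
print("tri",tri((T,S),(ht,hs)),"z.09",onz(T,ht,.09),onz(S,hs,.09))
mt=f(185,205,193,191);print("mouth T",onz(T,mt,.0)) 
# cap dome, collar
ct=f(295,190,618,198) if 0 else f(295,190,618-392,198)
cs=f(218,172,572-392,105)
print("dome tri",tri((T,S),(ct,cs)))
for z in(.09,.1):print(z,onz(T,ct,z),onz(S,cs,z))
# overlays of circles at measured heights, just to check
def over(r,img,c,z,rad,x0,y0):
    P=[proj(r,[c[0]+rad*np.cos(a),c[1]+rad*np.sin(a),z]) for a in np.linspace(0,2*np.pi,60)]
    P=(np.array(P)-[x0,y0]+.5)*7-.5
    cv2.polylines(img,[P.astype(int)],True,(0,0,255) if z<.08 else (0,255,255),1)
w=(onz(T,ht,.09)+onz(S,hs,.09))/2;cap=(onz(T,ct,.095)+onz(S,cs,.095))/2
print("w",w,"cap",cap)
rows=[]
for r,(a,b) in((T,((185,205),(295,190))),(S,((315,195),(218,172)))):
    row=[]
    for k,(x0,y0) in enumerate((a,b)):
        im=cv2.resize(r["frame"][y0:y0+56,x0:x0+56,::-1],(392,392),interpolation=cv2.INTER_CUBIC)
        if k==0:
            over(r,im,w,0,.043,x0,y0);over(r,im,w,.057,.0305,x0,y0);over(r,im,w,.09,.016,x0,y0)
        else:
            over(r,im,cap,.0585,.043,x0,y0);over(r,im,cap,.0945,.030,x0,y0)
        row.append(im)
    rows.append(np.hstack(row))
cv2.imwrite("pics/over.png",cv2.resize(np.vstack(rows),(600,600)))
E
```

```text
hole (205.71428571428572, 230.28571428571428) (np.float64(205.66335321404904), np.float64(230.18025182239893)) (347.42857142857144, 211.42857142857142) (np.float64(347.2460364063418), np.float64(211.77216676453318))
tri [0.46645364 0.2530192  0.09177883] z.09 [0.46668611 0.25268034 0.09      ] [0.46522822 0.25355538 0.09      ]
mouth T [0.46692977 0.25217616 0.        ]
dome tri [0.49512097 0.02035615 0.09455135]
0.09 [0.49573117 0.01902979 0.09      ] [0.49245475 0.01978459 0.09      ]
0.1 [0.49505306 0.02008154 0.1       ] [0.49779292 0.02295305 0.1       ]
w [0.46595716 0.25311786 0.09      ] cap [0.49525797 0.02046224 0.095     ]
```

View pics/over.png

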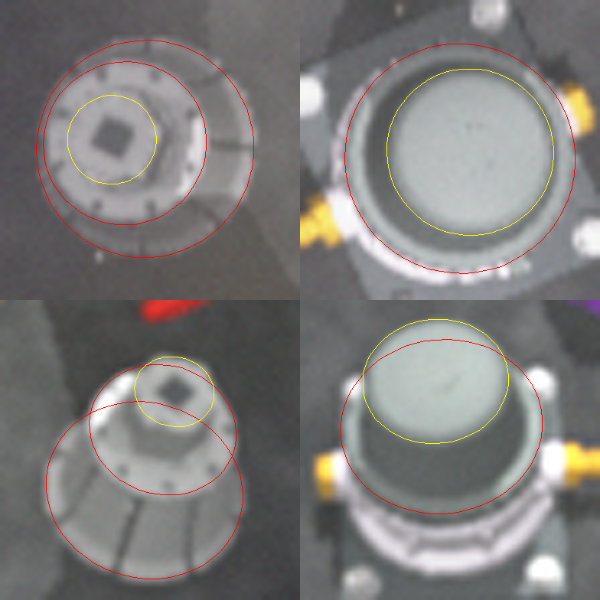

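```bash
python3 - <<'E'
from workcell import *
from h import *
for k in range(-3,4):
    y=np.deg2rad(3+60*k)
    for p,dy in(([.466,.253,.077],0),([.4955,.0205,.145],0),([.4955,.0205,.145],np.deg2rad(62))):
        s=kinematics.solve_ik(p,q(y+dy));print(3+60*k,np.round(s,2) if s is not None else None)
E
```

```text
-177 [ 0.49  0.38  1.95 -0.    0.81 -2.7 ]
-177 None
-177 [ 0.04  0.24  1.97 -0.    0.93  2.05]
-117 [ 0.49  0.38  1.95 -0.    0.81  2.54]
-117 [ 0.04  0.24  1.97 -0.    0.93  2.08]
-117 [ 0.04  0.24  1.97 -0.    0.93  1.  ]
-57 [ 0.49  0.38  1.95 -0.    0.81  1.49]
-57 [ 0.04  0.24  1.97 -0.    0.93  1.03]
-57 [ 0.04  0.24  1.97 -0.    0.93 -0.05]
3 [ 0.49  0.38  1.95 -0.    0.81  0.44]
3 [ 0.04  0.24  1.97 -0.    0.93 -0.01]
3 [ 0.04  0.24  1.97 -0.    0.93 -1.1 ]
63 [ 0.49  0.38  1.95 -0.    0.81 -0.6 ]
63 [ 0.04  0.24  1.97 -0.    0.93 -1.06]
63 [ 0.04  0.24  1.97 -0.    0.93 -2.14]
123 [ 0.49  0.38  1.95 -0.    0.81 -1.65]
123 [ 0.04  0.24  1.97 -0.    0.93 -2.11]
123 None
183 [ 0.49  0.38  1.95 -0.    0.81 -2.7 ]
183 None
183 [ 0.04  0.24  1.97 -0.    0.93  2.05]
```

```bash
python3 - <<'E'
from workcell import *
from h import *
def st(t):
    o=get_obs();print(t,round(o["time_s"],1),np.round(o["position"],4),"F",np.round(o["wrist_force"],1),"M",np.round(o["ft_torque"],2),"w",round(o["gripper_width"],4),"g",round(float(o["grip_force"]),1))
y=q(np.deg2rad(3))
bot.reach([.466,.253,.19],y);hand.move_gripper(.06);st("above")
bot.servo_line([.466,.253,.077],velocity=.08);st("down")
hand.move_gripper(.02,50);st("grip")
bot.servo_line([.466,.253,.10],velocity=.05);bot.dwell(.2);st("lift")
bot.servo_line([.466,.253,.23],velocity=.15);st("up")
for n in("scene","top"): cv2.imwrite(f"pics/{n}1.png",vision.read_camera(n)["frame"][...,::-1])
a=cv2.imread("pics/scene1.png");b=cv2.imread("pics/top1.png");cv2.imwrite("pics/both1.png",np.hstack([a[80:380,180:540],b[100:400,100:460]]))
E
```

```text
above 2.2 [0.4659 0.2533 0.19  ] F [-0.1 -0.4  0. ] M [-0.02 -0.05  0.03] w 0.0601 g 0.0
down 3.8 [0.4664 0.2532 0.0775] F [-0.8  0.3  0.3] M [ 0.02  0.02 -0.03] w 0.06 g 0.0
grip 4.3 [0.466 0.253 0.077] F [ 0.8 -0.7  0.1] M [-0.02  0.05  0.02] w 0.0203 g 0.0
lift 5.1 [0.4658 0.2529 0.0997] F [0.2 0.2 0.9] M [ 0.   -0.03  0.03] w 0.0201 g 0.0
up 6.1 [0.4655 0.2527 0.2291] F [-0.6 -0.3 -0.5] M [ 0.03 -0.01 -0.04] w 0.0203 g 0.0
```

View pics/both1.png

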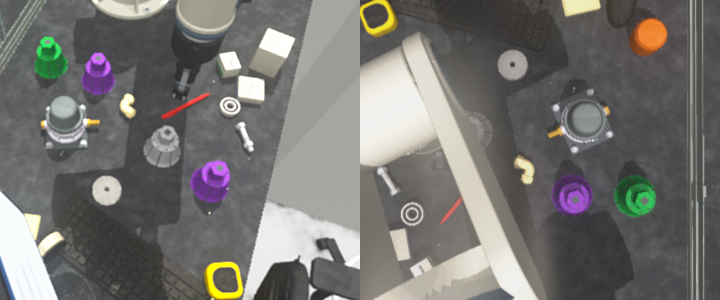

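The fingers closed to 20 mm on nothing. The wrench still stands at scene ≈(347,211). I'll compare where the gripper appears in the image with where its reported TCP should project.

```bash
python3 - <<'E'
from workcell import *
from h import *
r=vision.read_camera("scene");o=get_obs();d=pickle.load(open("v0.pkl","rb"))
print(np.abs(r["view"]-d["scene"]["view"]).max(), o["joint_pos"],o["orientation"])
p=o["position"];print(p,proj(r,p),proj(r,p-[0,0,.017]),proj(r,[.466,.253,.09]),"base",proj(r,[0,0,0]),proj(d["top"],[0,0,0]))
im=r["frame"][...,::-1].copy();x0,y0=300,110
im=cv2.resize(im[y0:y0+140,x0:x0+140],(560,560),interpolation=cv2.INTER_CUBIC)
for z,c in((0,(0,0,255)),(-.017,(0,255,255))):
    u=(proj(r,p+[0,0,z])-[x0,y0])*4;cv2.circle(im,(int(u[0]),int(u[1])),4,c,1)
cv2.imwrite("pics/chk.png",im)
E
```

```text
0.0 [4.94563869e-01 1.90438513e-01 1.81846755e+00 5.15405122e-06
 1.13454787e+00 4.42215267e-01] [ 6.88359158e-01  7.25369425e-01 -8.83542287e-04 -2.92323248e-04]
[0.46548422 0.25272537 0.22895901] [357.84104613 176.24029174] [356.34132861 181.11541954] [347.0739624  211.63543879] base [308.58670128  66.70455141] [328.17744328 462.38414459]
```

View pics/chk.png

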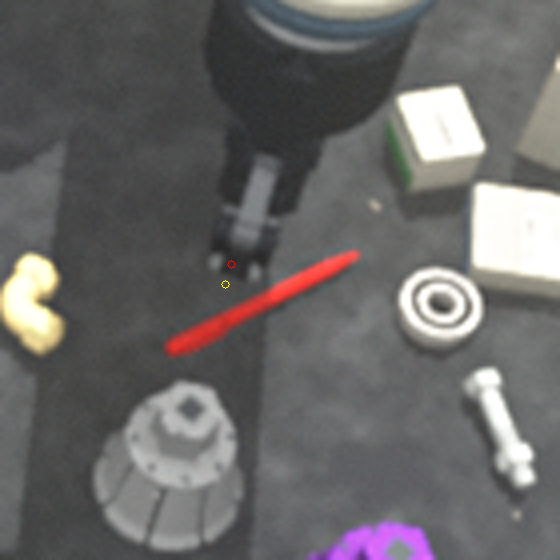

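The gripper projects where its reported TCP says, and the wrench hasn't moved. I'll repeat the approach, taking a picture at each stage and recording the width and force.

```bash
python3 - <<'E'
from workcell import *
from h import *
def st(t):
    o=get_obs();print(t,round(o["time_s"],1),np.round(o["position"],4),"F",np.round(o["wrist_force"],1),"w",round(o["gripper_width"],4),"g",round(float(o["grip_force"]),1))
ims=[]
def pic():
    r=vision.read_camera("scene");p=get_obs()["position"];x0,y0=305,150
    im=cv2.resize(r["frame"][y0:y0+100,x0:x0+66,::-1],(264,400),interpolation=cv2.INTER_CUBIC)
    for z,c in((0,(0,0,255)),(-.017,(0,255,255))):
        u=(proj(r,p+[0,0,z])-[x0,y0])*4;cv2.circle(im,(int(u[0]),int(u[1])),3,c,1)
    ims.append(im)
hand.move_gripper(.06)
bot.servo_line([.466,.253,.12],velocity=.15);st("hover");pic()
bot.servo_line([.466,.253,.077],velocity=.08);st("down");pic()
hand.move_gripper(.025,50);bot.dwell(.3);st("grip");pic()
cv2.imwrite("pics/stages.png",np.hstack(ims))
E
```

```text
hover 7.6 [0.4665 0.2533 0.1207] F [0.1 0.5 0.8] w 0.0605 g 0.0
down 8.3 [0.4661 0.2531 0.0771] F [ 0.1 -0.2  1. ] w 0.0598 g 0.0
grip 9.1 [0.466 0.253 0.077] F [0.5 0.3 0.5] w 0.0251 g 0.0
```

View pics/stages.png

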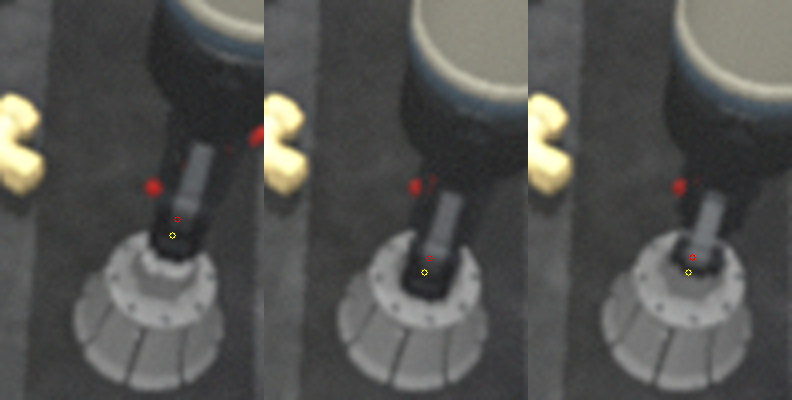

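The fingertips end about level with the boss top: the front tip is at scene px ≈(345,219) with the jaws closed. So they stand roughly 15–25 mm higher than I assumed. I'll feel downwards for the crown, guarded by wrist force, and grip just above it.

```bash
cat >> h.py <<'E'
from workcell import *
def st(t):
    o=get_obs();print(t,round(o["time_s"],1),np.round(o["position"],4),"F",np.round(o["wrist_force"],1),"M",np.round(o["ft_torque"],2),"w",round(o["gripper_width"],4),"g",round(float(o["grip_force"]),1))
def F(n=5):
    a=[]
    for _ in range(n):
        bot.dwell(.02);o=get_obs();a.append(np.r_[o["wrist_force"],o["ft_torque"]])
    return np.mean(a,0)
E
python3 - <<'E'
from h import *
bot.servo_line([.466,.253,.095],velocity=.15);hand.move_gripper(.045)
bot.servo_line([.466,.253,.077],velocity=.15)
b=F();z=.077
while z>.046:
    z-=.002;bot.servo_line([.466,.253,z],velocity=.03);f=F(2)-b
    if np.abs(f[:3]).max()>4:break
print(z,np.round(f,2));st("touch")
E
```

```text
0.04499999999999997 [ 0.79  0.4  -0.11  0.04  0.    0.02]
touch 14.6 [0.4659 0.253  0.0449] F [ 0.3 -0.2  0.2] M [0.04 0.01 0.03] w 0.045 g 0.0
```

```bash
python3 - <<'E'
from h import *
r=vision.read_camera("scene");t=vision.read_camera("top");p=get_obs()["position"]
def c(r,x0,y0,w,h,s,m=True):
    im=cv2.resize(r["frame"][y0:y0+h,x0:x0+w,::-1],(w*s,h*s),interpolation=cv2.INTER_CUBIC)
    for X,k in((p,(0,0,255)),(p-[0,0,.017],(0,255,255)),([.466,.253,.09],(255,255,0)),([.466+.03,.253,.057],(0,255,0))):
        u=(proj(r,X)-[x0,y0])*s;cv2.circle(im,(int(u[0]),int(u[1])),3,k,1)
    return im
cv2.imwrite("pics/now.png",np.hstack([c(r,310,180,70,80,7)[:, :490],c(t,180,195,44,80,7)]))
st("now")
E
```

```text
now 14.7 [0.466 0.253 0.045] F [-1.3  0.4 -0. ] M [ 0.01  0.02 -0.02] w 0.0449 g 0.0
```

View pics/now.png

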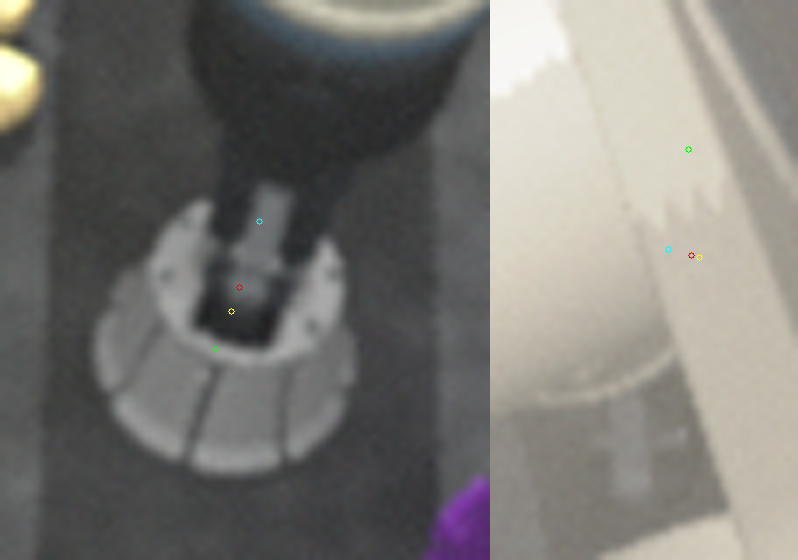

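The front fingertip at px ≈(344,228) is now just above the crown's front edge. I'll keep feeling in 1 mm steps.

```bash
python3 - <<'E'
from h import *
b=F();z=.045
while z>.028:
    z-=.001;bot.servo_line([.466,.253,z],velocity=.03);f=F(2)-b
    if np.abs(f[:3]).max()>3.5:break
print(z,np.round(b,1),np.round(f,2));st("touch")
E
```

```text
0.03699999999999999 [-0.1 -0.3 -0.2 -0.   0.  -0. ] [-1.12 -0.07  5.14 -0.08  0.19  0.03]
touch 17.1 [0.4661 0.2531 0.0373] F [-0.8 -0.   4.5] M [-0.11  0.18  0.03] w 0.0454 g 2.6
```

```bash
python3 - <<'E'
from h import *
bot.servo_line([.466,.253,.041],velocity=.05)
hand.move_gripper(.02,50);st("grip")
E
```

```text
grip 17.6 [0.466  0.253  0.0411] F [-0.2 -0.7  4.6] M [-0.06  0.27  0.11] w 0.0314 g 49.1
```

```bash
python3 - <<'E'
from h import *
bot.servo_line([.466,.253,.07],velocity=.08);st("lift")
bot.servo_line([.466,.253,.185],velocity=.15)
bot.servo_line([.4955,.0205,.185],velocity=.15);bot.dwell(.3);print(np.round(F(8),2));st("over cap")
im=[vision.read_camera(n) for n in("scene","top")];pickle.dump(im,open("v2.pkl","wb"))
E
```

```text
lift 18.1 [0.466  0.253  0.0702] F [-0.3 -0.3 -3.6] M [ 0.07 -0.02  0.02] w 0.0316 g 49.9
[ 0.13  0.2  -3.65 -0.01  0.   -0.01]
over cap 21.2 [0.4955 0.0207 0.185 ] F [ 0.7  1.  -3.4] M [ 0.01  0.01 -0.02] w 0.032 g 49.9
```

```bash
python3 - <<'E'
from h import *
b=F(6);P=np.array([.4955,.0205])
for z in(.155,.135,.125,.116):
    bot.servo_line([*P,z],velocity=.08);f=F(2)-b
    if np.abs(f[:3]).max()>4: print("early",z,np.round(f,2));break
else:
    while z>.103:
        z-=.001;bot.servo_line([*P,z],velocity=.03);f=F(3)-b
        print(round(z,4),np.round(f,2))
        if f[2]>5 or np.abs(f[:2]).max()>5:break
st("end");np.save("b.npy",b)
E
```

```text
0.115 [-0.23  0.1  -0.32  0.02  0.    0.  ]
0.114 [-0.09  0.53 -0.48 -0.01  0.02  0.01]
0.113 [ 0.18  0.46 -0.05 -0.02 -0.01 -0.03]
0.112 [-0.2   0.1  -0.19  0.    0.03 -0.01]
0.111 [-0.06  0.86  0.03  0.03 -0.    0.02]
0.11 [-0.03  0.85  0.44  0.01  0.04 -0.03]
0.109 [ 0.04 -0.08 -0.31  0.02 -0.02  0.02]
0.108 [ 0.41  0.36  0.05  0.06  0.04 -0.03]
0.107 [-1.    0.4  -0.46  0.13  0.09  0.03]
0.106 [-0.89  1.15  0.06  0.17  0.24 -0.03]
0.105 [-1.17  0.16  2.08  0.19  0.35  0.03]
0.104 [-2.53  1.61  5.17  0.23  0.48  0.01]
end 26.6 [0.4956 0.0205 0.1041] F [-3.2  1.6  1.4] M [ 0.19  0.45 -0.01] w 0.0318 g 50.6
```

```bash
python3 - <<'E'
from h import *
b=np.load("b.npy");P=np.array([.4955,.0205]);z=.104
for i in range(14):
    f=F(4)-b;print(round(z,4),np.round(P,4),np.round(f,2))
    if f[2]>13:break
    P=P+np.array([-f[4],f[3]])/.17*1e-3*.12   # ease sideways load
    z-=.0005;bot.servo_line([*P,z],velocity=.02)
st("end");np.save("P.npy",np.r_[P,z])
E
```

```text
0.104 [0.4955 0.0205] [-2.11  0.93  5.28  0.23  0.51 -0.03]
0.1035 [0.4951 0.0207] [-1.75  0.3   7.85  0.13  0.33 -0.01]
0.103 [0.4949 0.0208] [-0.59  0.02  8.83  0.06  0.2   0.01]
0.1025 [0.4948 0.0208] [-0.98  0.36  9.44 -0.02  0.2  -0.01]
0.102 [0.4946 0.0208] [-1.120e+00  2.200e-01  1.034e+01  0.000e+00  2.200e-01 -1.000e-02]
0.1015 [0.4945 0.0208] [-7.70e-01  3.10e-01  1.14e+01 -0.00e+00  2.00e-01 -1.00e-02]
0.101 [0.4943 0.0208] [-1.04  0.72 13.25  0.02  0.28 -0.02]
end 28.5 [0.4953 0.0208 0.1017] F [0.1 0.8 9.7] M [ 0.01  0.25 -0.02] w 0.0319 g 51.4
```

```bash
python3 - <<'E'
from h import *
b=np.load("b.npy");x,y,z=np.load("P.npy")
z-=.0006;bot.servo_line([x,y,z],velocity=.02);bot.dwell(.15);print(np.round(F(5)-b,2))
for a in range(6,61,6):
    bot.reach([x,y,z],q(np.deg2rad(3+a)))
    f=F(3)-b;o=get_obs();yv=R.from_quat(o["orientation"]).as_matrix()[:,1]
    print(a,round(o["time_s"],1),round(np.degrees(np.arctan2(yv[1],yv[0]))-3,1),np.round(f,2),np.round(o["position"],4))
    if f[2]>18: z+=.0004
    if f[2]<13.5: z-=.0004
    if f[2]>19.5 or f[2]<9: print("stop");break
st("end");np.save("P.npy",np.r_[x,y,z])
E
```

```text
[-1.230e+00  2.100e-01  1.412e+01 -1.000e-02  3.000e-01 -3.000e-02]
6 29.3 6.0 [-1.21  0.25 14.    0.03  0.33  0.17] [0.4953 0.0207 0.1012]
12 29.6 12.0 [-1.43  0.66 13.91 -0.02  0.38  0.2 ] [0.4952 0.0207 0.1011]
18 29.9 18.0 [-1.82 -0.1  14.14 -0.05  0.4   0.17] [0.4952 0.0207 0.1011]
24 30.2 24.0 [-1.75 -0.06 13.89 -0.07  0.41  0.2 ] [0.4951 0.0206 0.1011]
30 30.5 30.0 [-1.36 -0.53 14.13 -0.13  0.44  0.2 ] [0.4951 0.0206 0.1011]
36 30.8 36.0 [-1.22 -0.31 13.55 -0.18  0.45  0.18] [0.4951 0.0206 0.1011]
42 31.1 42.0 [-1.83 -0.69 13.78 -0.2   0.44  0.2 ] [0.4951 0.0205 0.1011]
48 31.4 48.0 [-1.93 -0.57 14.21 -0.31  0.43  0.22] [0.495  0.0205 0.1011]
54 31.7 54.0 [-2.26 -1.64 13.6  -0.35  0.43  0.18] [0.495  0.0205 0.1011]
60 32.0 60.0 [-1.95 -1.31 13.62 -0.41  0.46  0.19] [0.495  0.0204 0.1011]
end 32.0 [0.495  0.0204 0.1011] F [-2.3 -2.  10. ] M [-0.39  0.43  0.19] w 0.0317 g 52.7
```

```bash
python3 - <<'E'
from h import *
b=np.load("b.npy");x,y,z=np.load("P.npy")
bot.reach([x,y,z],q(np.deg2rad(64.5)));print(np.round(F(4)-b,2))
bot.servo_line([x,y,.125],velocity=.04);print(np.round(F(4)-b,2))
bot.servo_line([x,y,.19],velocity=.12)
bot.servo_line([.466,.253,.19],velocity=.16);st("carried")
bot.servo_line([.466,.253,.05],velocity=.1)
z=.046
while z>.034:
    bot.servo_line([.466,.253,z],velocity=.03);f=F(3)-b
    if f[2]>2.5:break
    z-=.001
print(round(z,4),np.round(f,2));st("down")
E
```

```text
[-2.01 -1.98 13.9  -0.46  0.43 -0.09]
[-0.07 -0.13 -0.57  0.01  0.01 -0.02]
carried 35.5 [0.4661 0.2523 0.19  ] F [-0.5  0.7 -4.1] M [-0.   -0.01  0.04] w 0.0318 g 51.3
0.041 [-0.15  0.29  3.99 -0.08  0.12 -0.01]
down 38.9 [0.4662 0.2531 0.0412] F [ 0.7  0.3 -0.3] M [-0.05  0.13  0.04] w 0.0317 g 51.6
```

```bash
python3 - <<'E'
from h import *
hand.move_gripper(.05);st("open")
bot.servo_line([.466,.253,.16],velocity=.12)
bot.reach([.33,.36,.24],q(np.deg2rad(64.5)));st("away")
a=vision.read_camera("scene")["frame"][...,::-1];b=vision.read_camera("top")["frame"][...,::-1]
cv2.imwrite("pics/final.png",np.hstack([a[90:390,170:530],b[100:400,100:460]]))
E
```

```text
open 39.2 [0.4661 0.2531 0.0411] F [0.3 0.6 1.4] M [0.01 0.06 0.  ] w 0.0503 g 0.0
away 41.1 [0.3303 0.3595 0.2393] F [-0.6 -0.1  0.4] M [0.02 0.04 0.04] w 0.0503 g 0.0
```

View pics/final.png

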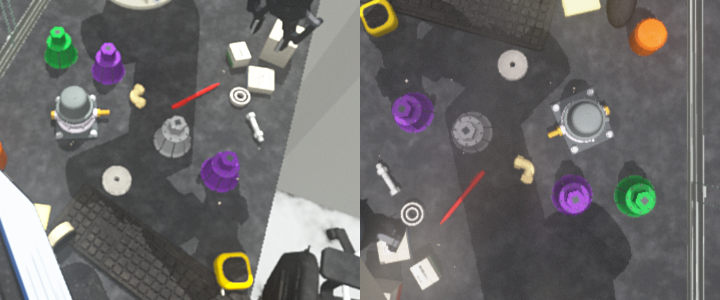

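The wrench stands upright at top-view px ≈(212,231), and everything else is where it was. The gripper is clear, with no force at the wrist.

```bash
python3 -c "
from workcell import *
print(hand_in())"
```

```text
the job is handed in; nothing more can be done
None
```

I turned the cap about 61° anticlockwise with the wrench at about 14 N of push (steady 0.2 N m, so it bit without jamming), judging the angle from the wrist's rotation since I couldn't see the cap itself turn; the wrench is back mouth-down on the open counter, nothing else moved, and I handed the job in at about 41 s.

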